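# Draw out the bench drawer and pin it open

## Task

Pull the drawer under the cream power unit all the way out to its stop, then take the headed locking pin from the wooden tool block and push it down through the fork and the drawer's lug until its flange sits on the fork, so that the drawer is locked open. Leave the other tools and loose things where they are.

Things in the scene. Friction and masses are not known exactly. Their poses are not given: they have to be found in the camera images.
- cabinet: Low wooden cabinet at the right of the bench, fixed, may be turned: 220 deep (x) x 180 wide (y) x 145 high, mm. Origin: centre of its underside, z up; the drawer front faces its own -x (carcass front at x = -110). On top a green deck and a cream power unit (170 x 150, front at x = -67, its blue dial to x = -90, top 395 above the bench).
- deck_edge (a point): Middle of the lower front edge of the green deck (18 thick, 300 wide), 147 above the bench and 42 out from the carcass front. The deck juts out over the drawer's knob and lug, so the knob cannot be taken with an upright tool: lean the tool about 40 degrees, fingers pointing down and towards the cabinet. Cabinet's axes.
- knob (a point): Where to pinch the drawer's round dark wooden knob: on its axis, 38 out from the drawer front, 78 above the bench, moving with the drawer. Knob 36 to 38 in diameter from 24 to 44 out from the drawer front, rounded off by 52, on a thinner neck. Axes as the cabinet's: the drawer pulls out along -x.
- drawer (a joint): Travel of the drawer in m: 0 closed, 0.11 at its stop fully out; starts 0 to 0.01 open, runs with 2 to 4 N of friction and stays where it is left. Its front panel is 178 wide, 22 to 134 above the bench.
- lug_hole (a point): Top centre of the vertical hole (19 diameter) in the drawer's flat steel lug, 95 above the bench. The lug is 36 (x) x 54 (y) x 10 thick and sticks out of the drawer front beyond its +y end; it moves with the drawer. With the drawer at its stop it stands between the fork's cheeks, hole in line with theirs.
- fork_mouth (a point): Centre of the upper hole's mouth on top of the dark steel fork, 110 above the bench; cabinet's axes. The fork is fixed to the cabinet on its +y side: two level cheeks, 50 (x) x 54 (y) x 10 thick, at heights 70 to 80 and 100 to 110, joined by a post at their +y edge (to 110 high), each with a vertical hole of 17 with a chamfered rim. The pin goes straight down here.
- block: Light wooden tool block 80 (x) x 170 (y) x 50 high, fixed, at the left of the bench; it may be turned. Origin: centre of its underside. Three vertical holes of 15 diameter, 45 deep, in a row along its y, at y = -55, 0, 55; pin, burnisher and punch stand in them in any order.
- pin: Steel locking pin, 102 long, about 0.16 kg, standing head up in one of the block's holes (tip 5 above the bench). Origin: lower tip, z along the pin to the head. Shank 12 diameter to 62 with a chamfered tip, round flange of 34 diameter from 62 to 68, plain round grip of 24 diameter from 68 to 102. The only one of the three with a flange.
- pin_shoulder (a point): On the pin's axis at the underside of its flange, 62 above its tip; when seated this point lies at point fork_mouth. Pinch the grip with the TCP 24 above this point, so that the fingertips stay above the fork when the pin is seated.
- burnisher: Bystander: burnisher with a pear-shaped wooden handle up to 34 diameter, 115 long, standing in the block. Origin: its lower tip.
- punch: Bystander: plain steel punch, 12 diameter below, 20 above, 105 long, no flange, standing in the block. Origin: its lower tip.
- mould: Bystander: two-part metal mould, 85 x 60 x 42 high, loose on the bench beyond the block. Origin: centre of its underside.
- tape: Bystander: roll of brown tape lying flat, 80 diameter, 24 high, loose. Origin: centre of its underside.
- hammer: Bystander: hammer 170 long lying between block and cabinet, loose, handle along its -x. Origin: on its underside, about mid-length.
Things that resemble listed ones, but are neither listed nor needed, are in the scene too. Leave any purple or turquoise look-alike of the pin alone.

How it is judged:
By the outcome, as a careful person would: the job done as asked, in the order asked, and still so for the second after the job is handed in, with the robot touching nothing.
It also fails if it takes over 64 s, if anything falls off the work surface, if the arm or the gripper's body presses on something with over 40 N, if the wrist force passes 120 N, or if a joint passes its speed limit or range.

## Robot

A 6-joint arm with a two-finger parallel gripper is mounted at the origin on the work surface. World frame = base frame: x ahead of the robot, y to its left, z up, the work surface at z = 0. Lengths are in mm, angles in rad, forces in N, time in s.
With the tool pointing down it reaches from about 325 to 875 mm from the base axis. Payload 4.4 kg.
Tool frame: the origin (TCP) lies between the finger pads, 19 mm behind the fingertips; this is the grasp point; z points along the fingers, y is the line along which they close (so a half turn about z gives the same grasp; the last joint's range is limited). The gripper opens to 85 mm and grips with 20 to 120 N. Pads are 22 mm wide; open, the fingers measure 114 mm over their backs; the gripper's body (76 mm by 85 mm) begins 54 mm behind the grasp point. The pads swing forward as they close: fully open they stand 13 mm farther back than shut.
Start: joints at [-1.315, 0.207, 1.542, -0, 1.393, -0.15], TCP at [227.5, -528.083, 249.982] pointing down, gripper open.
Joint ranges: [-2.73, 2.73], [-0.86, 2.22], [0.23, 2.46], [-1.11, 4.25], [0.08, 2.63], [-2.82, 2.82]. Speed limits (rad/s): [2.79, 2.79, 3.14, 3.14, 3.14, 3.14].

## Interface

Orientations are given as a 3x3 rotation matrix whose columns are the frame's x, y, z axes.
In Python, from plant import ctrl, sensors, optics gives the robot as it stands. Calls block until the motion is done:
- ctrl.move_ptp(position, orientation): joint-space move of the TCP to a pose.
- ctrl.move_l(position, rot=None, vel=150, threshold=None): straight line of the TCP; rot=None keeps the orientation; vel is the mean speed in mm/s. With threshold (N) it stops when the force on the tool has changed by that much, and returns True; else False.
- ctrl.set_joints(angles): joint-space move.
- ctrl.gripper_to(opening, force=None): finger opening in mm; force is the grip in N (None keeps the last); returns when the fingers have stopped.
- ctrl.hold(seconds).
- ctrl.solve_ik(position, orientation): joint angles nearest the present ones, or None.
- sensors.read_state(): the state.
- optics.grab_frame(name): name is "scene" or "top"; returns (picture, depth): 400x640x3 uint8, red, green, blue; 400x640 float32, mm along the optical axis (not along the pixel's ray), 0 where there is no reading.
- optics.camera_params(name): a dict with "mtx" (3x3 intrinsics, pixels), "k1" (the pictures are not rectified: a ray, as slopes to the right and down, at radius r is drawn at 1 + k1 r^2 times it, then the intrinsics apply), "R" (3x3) and "t" (3): a world point X has camera coordinates R X + t. Camera axes: x right, y down, z forward; pixel columns grow to the right and rows downward; lengths in mm; the calibration is good to about 2 mm. A picture is of the moment at which its call begins. camera_params takes no time and is no camera call.
A pose or a line that the arm cannot do raises ctrl.MotionError and nothing moves.
- ctrl.finish_job(): hands the job in; it is judged then, once.
The state is a dict: "t": time; "q": joint angles; "qvel": joint speeds; "tau": joint torques, N m; "eef_pos": TCP position; "eef_rot": TCP orientation; "force": force on the tool from outside, world axes, zero at the start; "wrist_torque": the same for the moment, N m; "grip_width": finger opening in mm; "grasp_force": force on a finger pad.
Only numpy, scipy, OpenCV 4.12 (cv2) and the standard library are available. Lean on these libraries where they do the work, as an engineer would, in place of code of your own. Each camera call takes 0.05 s, during which the arm holds its last target. There are 200 camera calls.

## Working session

There is one attempt and no reset: what is moved stays moved. The work goes in short steps, each a Python script; the robot and the scene stay as the last script left them, time stands still between calls to the robot, and variables do not carry over. Pictures are saved under pics/ and viewed, at most 10 in all, crops included, and the job is handed in when it is done.

```bash
ls; mkdir -p pics; cat > h.py <<'E'
import numpy as np, cv2
from plant import ctrl, sensors, optics
def params(n):
    p=optics.camera_params(n); return np.array(p["mtx"]),p["k1"],np.array(p["R"]),np.array(p["t"])
def ray(n,uv):
    K,k,R,t=params(n)
    s=cv2.undistortPoints(np.array([[uv]],float),K,np.array([k,0,0,0.]))[0,0]
    return -R.T@t, R.T@np.array([s[0],s[1],1.])
def onplane(n,uv,z):
    o,d=ray(n,uv); return o+d*(z-o[2])/d[2]
def proj(n,X):
    K,k,R,t=params(n)
    return cv2.projectPoints(np.array(X,float).reshape(-1,3),cv2.Rodrigues(R)[0],t,K,np.array([k,0,0,0.]))[0][:,0]
def tri(a,ua,b,ub):
    o1,d1=ray(a,ua);o2,d2=ray(b,ub)
    s=np.linalg.lstsq(np.c_[d1,-d2],o2-o1,rcond=None)[0]
    p,q=o1+s[0]*d1,o2+s[1]*d2
    return (p+q)/2,np.linalg.norm(p-q)
def cloud(n,depth):
    K,k,R,t=params(n); h,w=depth.shape
    uv=np.stack(np.meshgrid(np.arange(w),np.arange(h)),-1).reshape(-1,1,2).astype(float)
    s=cv2.undistortPoints(uv,K,np.array([k,0,0,0.]))[:,0]
    C=np.c_[s,np.ones(len(s))]*depth.reshape(-1,1)
    P=(C-t)@R; P[depth.ravel()==0]=np.nan
    return P.reshape(h,w,3)
E
python3 - <<'E'
from h import *
for n in("scene","top"):
    im,d=optics.grab_frame(n); np.savez(n+"0.npz",im=im,d=d)
    cv2.imwrite(f"pics/{n}0.png",im[:,:,::-1])
    K,k,R,t=params(n); print(n,K.round(1).tolist(),k,R.round(3).tolist(),(-R.T@t).round(1))
E
```

```text
pics
scene [[504.5, 0.0, 322.0], [0.0, 504.5, 198.1], [0.0, 0.0, 1.0]] -0.036270463868257045 [[0.315, 0.949, -0.01], [0.537, -0.187, -0.822], [-0.783, 0.253, -0.569]] [1498.3 -354.   799.4]
top [[365.5, 0.0, 314.8], [0.0, 365.5, 201.5], [0.0, 0.0, 1.0]] -0.08564467780310576 [[0.01, -1.0, 0.018], [-0.995, -0.011, -0.101], [0.101, -0.017, -0.995]] [462.4 -18.  887.4]
```

View pics/scene0.png

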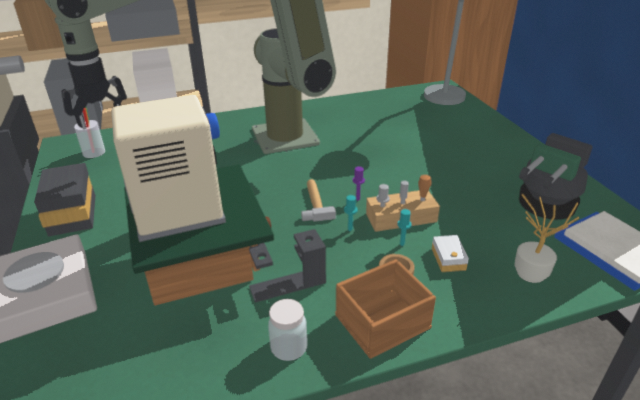

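View pics/top0.png

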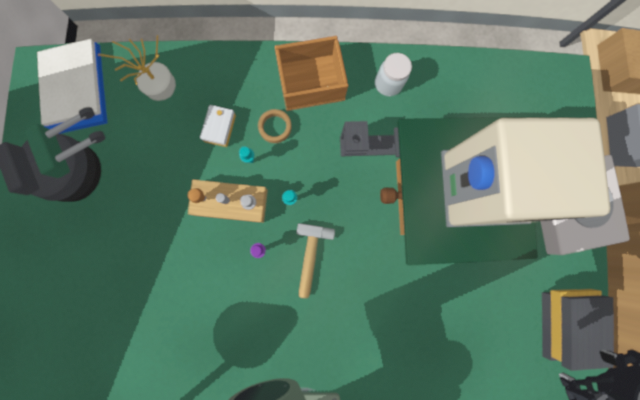

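Scene view: block at (403,210) with burnisher (425,187) and two steel tools at (384,193) and (405,190); turquoise look-alikes at (350,215) and (405,228), purple at (359,183). The fork is at (312,245). In the top view the block is at (228,200), steel tools at (222,199) and (247,201), knob at (389,195), fork at (355,138). I'll enlarge to tell the pin from the punch.

```bash
python3 - <<'E'
from h import *
A=np.load("scene0.npz");B=np.load("top0.npz")
def crop(im,x,y,w,h): return cv2.resize(im[y:y+h,x:x+w,::-1],(400,300),interpolation=cv2.INTER_CUBIC)
a=np.vstack([np.hstack([crop(A["im"],350,165,100,75),crop(A["im"],235,225,100,75)]),np.hstack([crop(B["im"],182,165,100,75),crop(B["im"],325,115,100,75)])])
cv2.imwrite("pics/crop1.png",a)
C=cloud("top",B["d"]);S=cloud("scene",A["d"])
for uv in[(222,199),(247,201),(195,195),(211,205),(389,195),(402,190),(402,160),(355,130),(370,145),(350,150),(383,140),(257,250),(289,197)]: print("top",uv,C[uv[1],uv[0]].round(1))
for uv in[(384,188),(405,185),(383,204),(309,240),(311,262),(262,257),(280,290)]: print("scene",uv,S[uv[1],uv[0]].round(1))
E
```

```text
top (222, 199) [544.6 168.3 106.8]
top (247, 201) [541.1 114.5 105. ]
top (195, 195) [551.4 224.1 117.2]
top (211, 205) [536.5 207.3  48.6]
top (389, 195) [ 558.6 -194.    98. ]
top (402, 190) [ 562.1 -208.1  155.6]
top (402, 160) [ 623.  -207.5  161.9]
top (355, 130) [ 700.6 -118.3  107.9]
top (370, 145) [ 694.6 -169.     4.1]
top (350, 150) [ 655.4 -107.2  107.6]
top (383, 140) [ 707.8 -201.6    4.9]
top (257, 250) [436.6  90.8 102.2]
top (289, 197) [551.1  24.4 102.1]
scene (384, 188) [551.  115.1 104.4]
scene (405, 185) [558.  169.3 105.9]
scene (383, 204) [552.1 115.   56.3]
scene (309, 240) [560.2 -85.8  -1.5]
scene (311, 262) [ 722.8 -129.5   75.9]
scene (262, 257) [ 586.4 -211.4   -0. ]
scene (280, 290) [ 713.3 -199.4    6.3]
```

View pics/crop1.png

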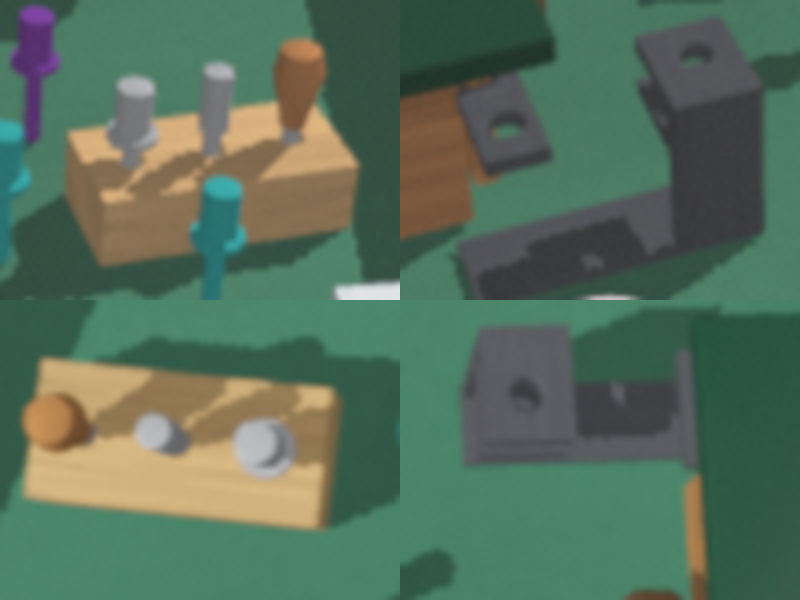

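The pin is the steel tool at scene (384,193) / top (247,201). It is the only steel one with a flange below its grip. The other steel tool, at (405,190)/(222,199), is flangeless, so it is the punch, and the purple and turquoise look-alikes are excluded. Next I'll triangulate.

```bash
python3 - <<'E'
from h import *
A=np.load("scene0.npz");B=np.load("top0.npz")
C=cloud("top",B["d"])
print("pin top",tri("top",(246.2,200),"scene",(384.2,186.2)))
print("flange", tri("top",(247.9,202.0),"scene",(383,195.5)))
print("fork hole",tri("top",(356.7,138.7),"scene",(309,238.5)))
for n,uv,z in(("top",(356.7,138.7),110),("scene",(309,238.5),110),("scene",(262,256.5),95),("top",(246.2,200),107),("scene",(384.2,186.2),107),("top",(248,202),73),("scene",(383,195.5),73)): print(n,z,onplane(n,uv,z).round(1))
# dark hole blobs
for n,im,(x,y,w,h) in(("top",B["im"],(350,131,14,16)),("scene",A["im"],(302,234,14,9)),("scene",A["im"],(256,251,13,11))):
    g=cv2.cvtColor(im,cv2.COLOR_RGB2GRAY)[y:y+h,x:x+w].astype(float); b=np.median(g); wt=np.clip(b-g-6,0,None)
    yy,xx=np.mgrid[y:y+h,x:x+w]; print(n,"hole",(xx*wt).sum()/wt.sum(),(yy*wt).sum()/wt.sum(),b,g.min())
# deck front edge
e=[]
for r in range(125,258,4):
    row=C[r,392:430]; k=np.where((row[:,2]>158)&(row[:,2]<175))[0]
    if len(k): e.append(row[k[0]])
e=np.array(e); f=np.polyfit(e[:,0],e[:,1],1); res=e[:,1]-np.polyval(f,e[:,0]); m=abs(res)<4; f=np.polyfit(e[m,0],e[m,1],1); print("deck edge y=",f,"x range",e[:,0].min(),e[:,0].max(),"n",m.sum(),"z",np.median(e[:,2]))
# knob
hsv=cv2.cvtColor(B["im"],cv2.COLOR_RGB2HSV); P=C[180:212,375:400].reshape(-1,3); q=hsv[180:212,375:400].reshape(-1,3)
m=((q[:,0]<20)|(q[:,0]>170))&(P[:,2]>50)&(q[:,1]>80)
ys,xs=np.where(m.reshape(32,25)); print("knob px",xs.min()+375,xs.max()+375,ys.min()+180,ys.max()+180)
K=P[m]; print("knob x",np.percentile(K[:,0],[1,50,99]),"y",np.percentile(K[:,1],[1,50,99]),"z",np.percentile(K[:,2],[1,50,95,99]))
for u,v in((ys.min()+180,0),(ys.max()+180,0)):
    print(onplane("top",((xs.min()+xs.max())/2+375,u),78).round(1))
print(onplane("top",(xs.min()+375-.5,195.5),80).round(1))
E
```

```text
pin top (array([543.68720945, 117.57628178, 104.40071485]), np.float64(2.514858219124379))
flange (array([541.9697832 , 117.84191516,  75.20419358]), np.float64(0.8266115371347813))
fork hole (array([ 681.59069337, -121.32974549,  106.50380341]), np.float64(1.728594078357072))
top 110 [ 680.4 -121.7  110. ]
scene 110 [ 686.  -121.7  110. ]
scene 95 [ 693.2 -228.    95. ]
top 107 [543.  115.9 107. ]
scene 107 [547.3 117.1 107. ]
top 73 [542.  117.6  73. ]
scene 73 [539.1 119.7  73. ]
top hole 355.8692098092643 137.6525885558583 93.0 61.0
scene hole 309.0612813370474 237.57938718662953 85.0 58.0
scene hole 261.90909090909093 254.3494318181818 85.0 61.0
deck edge y= [ 4.43280385e-02 -2.33784208e+02] x range 426.9760933250133 696.9195454432908 n 34 z 161.28703024202244
knob px 381 399 188 202
knob x [544.33881885 558.87928028 574.76027463] y [-219.87230614 -194.60984957 -179.53746729] z [78.26344755 91.718224   95.76744399 96.72574086]
[ 576.9 -200.9   78. ]
[ 545.2 -200.5   78. ]
[ 559.4 -178.7   80. ]
```

```bash
cat >> h.py <<'E'
YC=np.array([1,.0443,0]);YC/=np.linalg.norm(YC); XC=np.array([YC[1],-YC[0],0])
def lean(a,s=1):
    a=np.radians(a); z=np.array([0,0,-np.cos(a)])+np.sin(a)*XC; y=s*YC
    return np.c_[np.cross(y,z),y,z]
def down(ang):  # tool y at angle ang in the world
    y=np.array([np.cos(ang),np.sin(ang),0]); z=np.array([0,0,-1.]); return np.c_[np.cross(y,z),y,z]
def st():
    s=sensors.read_state(); print("t%.2f"%s["t"],"p",np.round(s["eef_pos"],1),"F",np.round(s["force"],1),"w%.1f g%.1f"%(s["grip_width"],s["grasp_force"])); return s
E
python3 - <<'E'
from h import *
knob=np.array([561,-193,78.])
for s in(1,-1):
    R=lean(40,s)
    for p in(knob-110*R[:,2],knob,knob-112*XC):print(s,p.round(0),ctrl.solve_ik(p,R))
s0=sensors.read_state(); a=np.array(s0["eef_rot"]); print(a.round(2).tolist())
for s in (1,-1):
  R=lean(40,s)
  if ctrl.solve_ik(knob-110*R[:,2],R) is not None and ctrl.solve_ik(knob-112*XC,R) is not None: break
ctrl.move_ptp([140,-330,350],a)
g=down(0) if s>0 else down(np.pi)
q=ctrl.solve_ik([385,-50,320],g); print(q)
ctrl.set_joints(q); ctrl.gripper_to(62,40)
ctrl.move_ptp(knob-110*R[:,2],R); st()
ctrl.move_l(knob-45*R[:,2],vel=120,threshold=8); st()
im,d=optics.grab_frame("top"); cv2.imwrite("pics/k.png",cv2.resize(im[120:270,270:450,::-1],(720,600)))
E
```

```text
1 [ 558. -122.  162.] [-0.0321938   0.34268416  1.72591018 -0.77864235  1.14952217  0.28378304]
1 [ 561. -193.   78.] [-0.16042094  0.47774883  1.75411107 -0.87607869  0.96008472  0.33809643]
1 [556. -81.  78.] [ 0.04293357  0.48713474  1.73885805 -0.81411167  1.08439899  0.45796547]
-1 [ 558. -122.  162.] None
-1 [ 561. -193.   78.] [-0.16042094  0.47774883  1.75411107 -0.87607869  0.96008472 -2.80349622]
-1 [556. -81.  78.] [ 0.04293357  0.48713474  1.73885805 -0.81411167  1.08439899 -2.68362719]
[[0.92, 0.4, -0.0], [0.4, -0.92, 0.0], [0.0, -0.0, -1.0]]
[-3.53044787e-01 -2.64549957e-01  1.85634748e+00 -4.44089210e-16
  1.54979513e+00 -3.53044787e-01]
t3.77 p [ 558.  -122.6  163. ] F [-0.8 -0.2  0.6] w62.1 g0.0
t4.46 p [ 560.1 -164.4  113.3] F [ 1.4  0.3 -0.2] w62.1 g0.0
```

View pics/k.png

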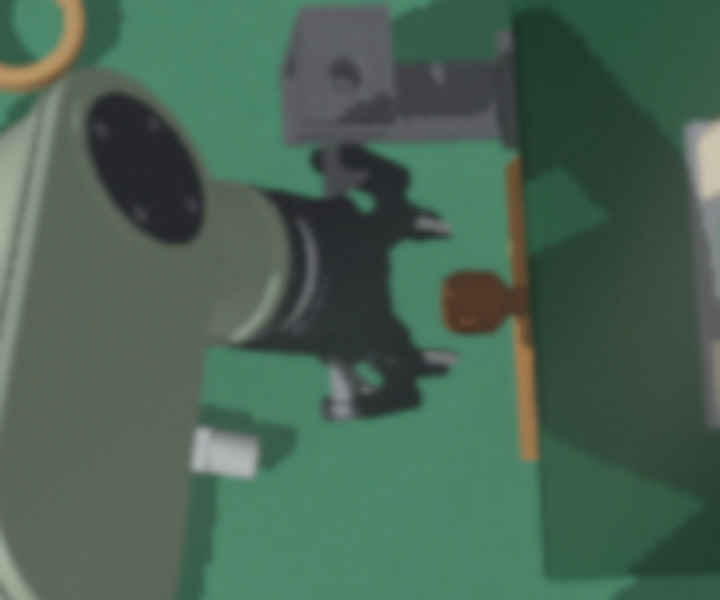

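The arm stands outside the knob. The open fingertips are at crop (448,228) and (455,358), the knob is at (478,302), and the deck and fork are clear. I'll check the lateral offset, then grasp and pull.

```bash
python3 - <<'E'
from h import *
s=sensors.read_state(); p=np.array(s["eef_pos"]);R=np.array(s["eef_rot"])
for k in(8,13,19): print("tip proj",proj("top",p+k*R[:,2]))
knob=np.array([561,-193,78.]); print("knob proj",proj("top",knob), onplane("top",(389.5,195.3),78))
E
```

```text
tip proj [[378.62855203 193.41870548]]
tip proj [[379.75606449 193.58489127]]
tip proj [[381.09417173 193.78215591]]
knob proj [[386.60918463 194.96661848]] [ 560.32767828 -199.55489781   78.        ]
```

```bash
python3 - <<'E'
from h import *
knob=np.array([560.8,-194,78.]); R=lean(40)
print(ctrl.move_l(knob,vel=60,threshold=10)); st()
ctrl.gripper_to(20,60); s=st()
if s["grip_width"]>28:
    p=np.array(s["eef_pos"])
    print(ctrl.move_l(p-95*XC,vel=70,threshold=25)); st()
    print(ctrl.move_l(p-120*XC,vel=25,threshold=25)); s=st(); print("travel",(np.array(s["eef_pos"])-p)@-XC)
    ctrl.hold(.2); st()
    im,d=optics.grab_frame("scene"); cv2.imwrite("pics/pull.png",im[:,:,::-1])
E
```

```text
False
t5.42 p [ 561.  -194.    78.1] F [-0.2  0.  -0.6] w62.1 g0.0
t5.78 p [ 560.2 -194.1   78.8] F [-3.4  2.1  5.5] w35.2 g59.4
False
t7.28 p [555.9 -98.1  78.8] F [-3.5  0.   6.5] w35.1 g60.0
True
t7.92 p [555.3 -86.6  78.8] F [ 1.4 -0.7  1.1] w35.1 g65.6
travel 107.60701256426486
t8.12 p [555.3 -86.7  78.9] F [ 4.5  2.5 -0.6] w35.0 g65.7
```

View pics/pull.png

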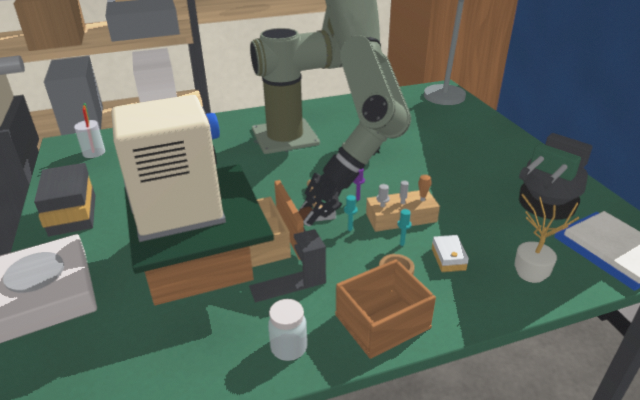

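The drawer is out at (262,235), the gripper is still on the knob, and nothing else has been disturbed. I'll confirm the stop, release, back out and check the alignment of the holes.

```bash
python3 - <<'E'
from h import *
R=lean(40); p=np.array(sensors.read_state()["eef_pos"])
print(ctrl.move_l(p-5*XC,vel=20,threshold=22)); s=st(); 
ctrl.gripper_to(62); s=st(); p=np.array(s["eef_pos"])
ctrl.move_l(p-60*R[:,2],vel=150)
ctrl.move_l(p-60*R[:,2]+[-20,0,150],vel=250); st()
# clear of the view
ctrl.move_ptp([420,60,260],down(0)); st()
for n in("scene","top"):
    im,d=optics.grab_frame(n); np.savez(n+"1.npz",im=im,d=d)
A=np.load("scene1.npz")["im"];B=np.load("top1.npz")["im"]
c=lambda im,x,y,w,h: cv2.resize(im[y:y+h,x:x+w,::-1],(400,400),interpolation=cv2.INTER_CUBIC)
cv2.imwrite("pics/lug.png",np.hstack([c(A,285,222,50,50),c(B,335,115,50,50)]))
E
```

```text
True
t8.43 p [555.3 -86.7  78.8] F [0.4 0.1 1.3] w34.7 g65.6
t8.80 p [554.9 -86.6  78.6] F [-0.1 -0.9 -0.3] w62.0 g0.0
t10.11 p [532.2 -48.3 272.4] F [ 0.9  0.3 -0.6] w62.1 g0.0
t10.83 p [419.5  59.4 258.5] F [ 0.8 -0.4 -0.3] w62.3 g0.0
```

View pics/lug.png

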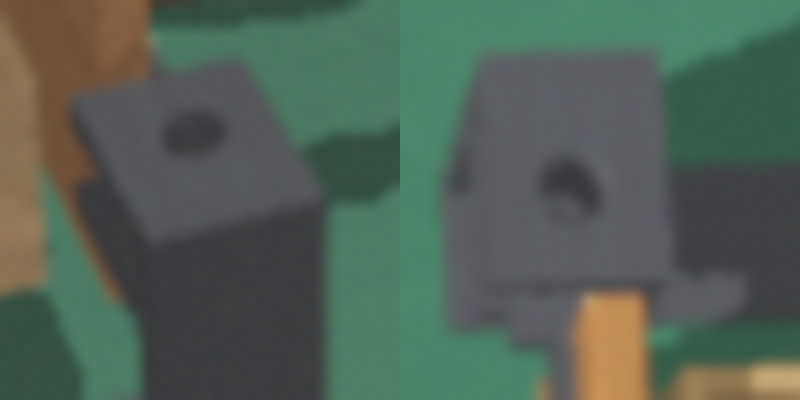

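Drawer out: the lug now stands under the fork's upper cheek. The fork hole is at scene crop (196,132) = px (309.1,238.1) and top crop (170,188) = px (355.8,138.1). Next I'll refine the target and grasp the pin.

```bash
python3 - <<'E'
from h import *
print("fork",tri("top",(355.8,138.1),"scene",(309.06,238.06)),onplane("top",(355.8,138.1),110).round(1),onplane("scene",(309.06,238.06),110).round(1))
for x,y in((80,52),(258,50),(268,285),(85,285)): print("T",onplane("top",(335+(x+.5)/8-.5,115+(y+.5)/8-.5),110).round(1))
for x,y in((75,100),(240,60),(325,200),(155,245)): print("S",onplane("scene",(285+(x+.5)/8-.5,222+(y+.5)/8-.5),110).round(1))
pin=np.array([543.5,117.3,93]); R=down(-.07)
for a in(np.pi/2,-np.pi/2): print(ctrl.solve_ik([684,-122,140],down(a+.0443)))
ctrl.gripper_to(60,60)
ctrl.move_ptp(pin+[0,0,80],R)
print(ctrl.move_l(pin,vel=90,threshold=10)); st()
ctrl.gripper_to(14,90); st()
ctrl.move_l(pin+[0,0,110],vel=120); s=st(); print(np.array(s["eef_rot"]).round(3).tolist())
E
```

```text
fork (array([ 682.20291333, -120.20895334,  107.8783179 ]), np.float64(0.44561127209659585)) [ 681.7 -119.7  110. ] [ 684.6 -121.1  110. ]
T [719.8 -95.1 110. ]
T [ 721.4 -144.3  110. ]
T [ 655.1 -146.5  110. ]
T [654.2 -96.4 110. ]
S [ 660.7 -148.3  110. ]
S [ 658.6 -100.4  110. ]
S [722.8 -97.3 110. ]
S [ 725.5 -144.9  110. ]
[-3.00892330e-01  5.49826011e-01  1.31165111e+00 -4.44089210e-16
  1.28011553e+00 -1.91598866e+00]
[-3.00892330e-01  5.49826011e-01  1.31165111e+00 -4.44089210e-16
  1.28011553e+00  1.22560400e+00]
False
t12.88 p [544.2 117.3  93.7] F [-0.2  0.3  0.1] w60.0 g0.0
t13.32 p [543.8 117.4  93.8] F [-1.3 -0.4  4.7] w21.9 g87.9
t14.38 p [542.7 117.2 201.8] F [-0.1  0.6 -1.5] w21.7 g88.1
[[0.07, 0.998, -0.002], [0.998, -0.07, -0.0], [-0.0, -0.002, -1.0]]
```

```bash
python3 - <<'E'
from h import *
R=down(-np.pi/2+.0443)
ctrl.move_l([543.5,117.3,240],vel=200)
ctrl.move_ptp([683,-120.6,240],R); ctrl.move_l([683,-120.6,224],vel=60); ctrl.hold(.3); s=st(); p=np.array(s["eef_pos"])
for n in("scene","top"):
    im,d=optics.grab_frame(n); np.savez(n+"2.npz",im=im,d=d)
    print(n,"tip",proj(n,p-[0,0,88]),"shoulder",proj(n,p-[0,0,26]),"mouth",proj(n,[683,-120.6,110]))
A=np.load("scene2.npz")["im"];B=np.load("top2.npz")["im"]
c=lambda im,x,y,w,h: cv2.resize(im[y:y+h,x:x+w,::-1],(400,560),interpolation=cv2.INTER_CUBIC)
cv2.imwrite("pics/hover.png",np.hstack([c(A,285,185,50,70),c(B,330,100,50,70)]))
E
```

```text
t16.50 p [ 683.2 -120.7  224.5] F [-0.3 -0.1  0.1] w22.2 g88.2
scene tip [[308.75420358 227.95347095]] shoulder [[307.99503408 204.20489235]] mouth [[309.07438991 237.55682231]]
top tip [[357.86715505 133.99066761]] shoulder [[362.13567557 125.00447409]] mouth [[356.19800427 137.51659714]]
```

View pics/hover.png

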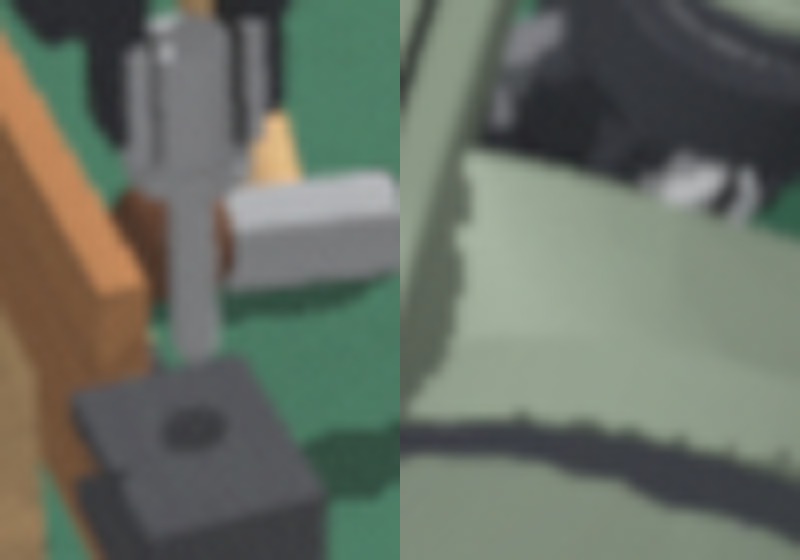

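The scene view shows the shank (centre column 196, tip bottom at crop row 360) in line with the fork hole at (196,430), to under 1 mm. The top view is blocked by the arm. Inserting.

```bash
python3 - <<'E'
from h import *
x,y=683,-121.0
ctrl.move_l([x,y,206],vel=80)
ok=False
for dx,dy in((0,0),(2,0),(-2,0),(0,2),(0,-2)):
    ctrl.move_l([x+dx,y+dy,206],vel=40)
    hit=ctrl.move_l([x+dx,y+dy,150],vel=30,threshold=12); s=st(); print(dx,dy,hit)
    if not hit or s["eef_pos"][2]<175: ok=True;break
    ctrl.move_l([x+dx,y+dy,206],vel=40)
if ok and not hit:
    print(ctrl.move_l([x+dx,y+dy,133],vel=20,threshold=20)); st()
E
```

```text
t19.24 p [ 683.1 -121.   150.3] F [-0.1  0.3 -1.2] w21.3 g88.2
0 0 False
False
t20.24 p [ 682.9 -120.9  136.9] F [-8.1  2.5 13.2] w22.1 g90.5
```

```bash
python3 - <<'E'
from h import *
p=np.array(sensors.read_state()["eef_pos"])
ctrl.gripper_to(44); st()
ctrl.move_l([p[0],p[1],240],vel=100); st()
ctrl.move_ptp([420,60,280],down(0)); st()
for n in("scene","top"):
    im,d=optics.grab_frame(n); np.savez(n+"3.npz",im=im,d=d)
A=np.load("scene3.npz")["im"];B=np.load("top3.npz")["im"]
c=lambda im,x,y,w,h: cv2.resize(im[y:y+h,x:x+w,::-1],(400,400),interpolation=cv2.INTER_CUBIC)
cv2.imwrite("pics/end.png",np.vstack([np.hstack([c(A,280,210,60,60),c(B,330,105,60,60)]),cv2.resize(A[150:250,240:640,::-1],(800,200))]))
E
```

```text
t20.58 p [ 682.8 -121.   132.4] F [ 0.3 -0.5 -0.4] w44.0 g0.0
t21.80 p [ 682.3 -120.7  238.7] F [ 0.2 -0.4 -0.2] w44.2 g0.0
t23.02 p [420.6  59.7 280.1] F [ 0.1 -0.4  0. ] w44.0 g0.0
```

View pics/end.png

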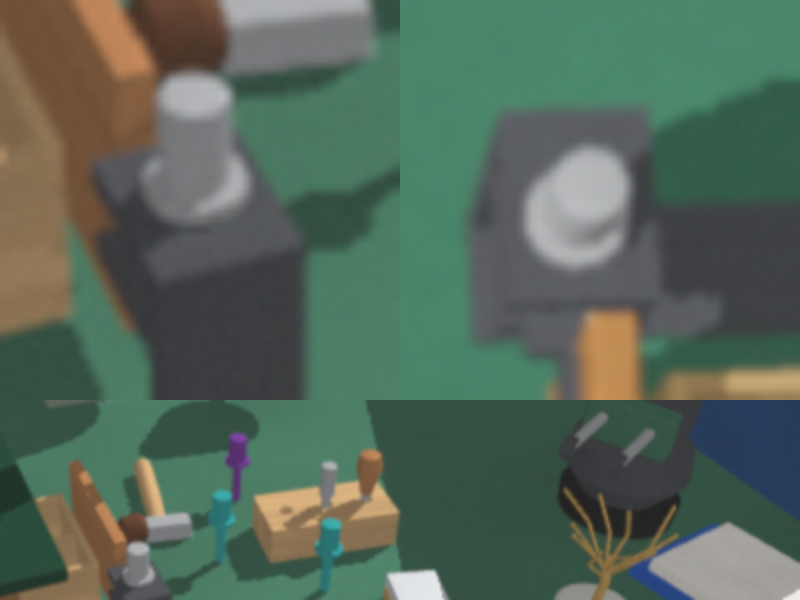

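The pin stands upright with its flange on the fork, at scene crop (195,190) and top crop (577,215). The punch, burnisher and look-alikes are in place. I'll check the head height and hand in.

```bash
python3 - <<'E'
from h import *
p,e=tri("top",(358.4,132.3),"scene",(308.9,224.1)); print(p,e)
C=cloud("top",np.load("top3.npz")["d"]); S=cloud("scene",np.load("scene3.npz")["d"]); print(C[132,358],S[224,309])
if 144<p[2]<152.5: print(ctrl.finish_job())
E
```

```text
[ 683.77877012 -120.32107982  147.14855527] 0.11924966641232931
[ 683.89266356 -119.3139937   148.8130405 ] [ 685.9450782  -120.65442441  149.07535588]
the job is handed in; nothing more can be done
None
```

The drawer is out at its stop and the pin is seated with its flange on the fork; I handed the job in at about 23 s, and no verdict came back. The pin's head measured 147–149 mm high against 150 mm expected, which is within the camera error.

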